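Glasses case out for the night

ROBOT

A 6-joint arm with a two-finger parallel gripper is mounted at the origin on the work surface. World frame = base frame: x ahead of the robot, y to its left, z up, the work surface at z = 0. Lengths are in m, angles in rad, forces in N, time in s.
With the tool pointing down it reaches from about 0.375 to 0.975 m from the base axis. Payload 3.8 kg.
Tool frame: the origin (TCP) lies midway between the tips of the shut fingers; the grasp point (between the pads) lies 19 mm behind it (env.pinch_z is the distance from the TCP to the grasp point, in m); z points along the fingers, y is the line along which they close (so a half turn about z gives the same grasp; the last joint's range is limited). The gripper opens to 88 mm and grips with 3 to 60 N. Pads are 18 mm wide; open, the fingers measure 123 mm over their backs; the gripper's body (75 mm by 187 mm) begins 45 mm behind the grasp point.
Start: joints at [1.121, 0.264, 1.604, -0, 1.274, -0.037], TCP at [0.271, 0.618, 0.239] pointing down, gripper open.
Joint ranges: [-2.63, 2.63], [-0.94, 2.18], [0.31, 2.57], [-1.31, 4.45], [0, 2.66], [-2.55, 2.55]. Speed limits (rad/s): [2.57, 2.57, 3.14, 3.14, 3.14, 3.14].

INTERFACE

Orientations are given as a 3x3 rotation matrix whose columns are the frame's x, y, z axes.
In Python, from station import env gives the robot as it stands. The module is installed in compiled form; this text tells all that it offers.
- The arm moves only by the tool move_arm, never from a script. Its argument "increments" is a list of rows, each a list of 4 numbers: the shift along the tool's x, y, z in units of 3 cm (1.0 is 3 cm), then the turn about the tool's z in units of 0.12 rad (1.0 is 0.12 rad). A call has 1 to 12 rows; each row shifts and turns the commanded pose from where the row before left it, along the tool's axes as they then stand; what a row does not reach is not made up. A row lasts 1/12 s, in which the tool goes at most 41.7 mm and 7.16 degrees, less where a joint would pass 70% of its speed; a pose out of reach is approached as far as the arm can. A call with a number of a shift or a turn outside -1 to 1 is refused whole. A call with a gripper value outside its range is refused whole. "gripper" is the gripper's target within -1 to 1 (shut at 1, half-way at 0, fully open at -1), set as the call begins (left out, the last holds). The fingers move at their own pace and stop on an object; the grip force is fixed at half the most. Time passes only in rows, so rows that do not move let the fingers close. It gives the time, the measured TCP pose, the force, the opening and the grip force at its end, in the units of the state.
- env.observe(): the state, without advancing time (a new reading comes with each control period).
- env.read_camera(name): name is "scene" or "top"; returns the picture (420x560x3 uint8, red, green, blue); there is no depth.
- env.camera_info(name): a dict with "camera_matrix" (3x3 intrinsics, pixels), "k1" (the pictures are not rectified: a ray, as slopes to the right and down, at radius r is drawn at 1 + k1 r^2 times it, then the intrinsics apply), "extrinsics" (4x4, takes a point from world to camera coordinates). Camera axes: x right, y up, looking along -z (the intrinsics and any distortion apply to the point x, -y, -z); pixel columns grow to the right and rows downward; lengths in m; the calibration is good to about 2 mm. A picture is of the moment at which its call begins. camera_info takes no time and is no camera call.
- env.hand_in(): hands the job in; it is judged then, once.
The state is a dict: "t": time; "q": joint angles; "joint_vel": joint speeds; "joint_torque": joint torques, N m; "tcp_pos": TCP position; "tool_rot": TCP orientation; "wrist_force": force on the tool from outside, world axes, zero at the start; "moment": the same for the moment, N m; "grip_width": opening from 0.0 (shut) to 1.0 (fully open); "gripper_force": force on a finger pad.
Only numpy, scipy, OpenCV 4.12 (cv2) and the standard library are available. Lean on these libraries where they do the work, as an engineer would, in place of code of your own. Each camera call takes 0.05 s, during which the arm holds its last target. There are 200 camera calls.

TASK

Swing the dark lid of the wooden bedside box up by its bar handle, right over past upright until it stays open by itself. Then lift the mustard spectacles case out and lay it down flat, right way up, wholly inside the shallow black tray, and let go. Leave the black remote control lying in the box, and do not disturb the other things on the table.

Things in the scene. Friction and masses are not known exactly. Their poses are not given: they have to be found in the camera images.
- box: Fixed light-wood box, 170 (x) x 300 (y) x 60 mm high, walls and floor 6 mm thick, open on top under the lid. Origin: centre of its underside; z up, y along its long side, +x towards the hinge side. Its +x side is always the far side from the robot, within about 15 degrees. On the table it stands either left or right, the tray on the other side.
- lid (a joint): Hinge of the box's lid, rad: 0 closed, grows as the lid opens (its front edge goes up and over towards the box's +x), stop at 1.85. Nearly frictionless and not sprung: released below about 1.45 the lid falls shut; beyond about 1.55 it falls open onto its stop and stays. Always starts closed.
- lid_handle (a point): Middle of the bright steel bar handle: round bar 11 mm thick, 100 mm long, parallel to the box's y, centre line 35 mm off the lid's outer face, clear beneath between its end posts. Closed: 55 mm to the -x side of the box's centre, 105 mm above the table. From the hinge it is 140 mm along the lid and 45 mm square to it; on the open lid it is on the far (+x) side.
- lid_hinge (a point): Middle of the hinge line, on the box's far (+x) top edge, 85 mm from the box's centre, 60.5 mm above the table; the hinge line runs along the box's y. The lid is a dark wood board 170 x 300 x 10 mm, 0.35 kg.
- case: Hard spectacles case, mustard yellow with a thin brown seam and brass clasp, 120 (x) x 46 (y) x 40 mm (z) high, 100 to 200 g. Origin: centre of its underside. At the start it lies on the box's floor, on either the left or the right half, its x along the box's x within about 6 degrees. At least 40 mm of space on both long sides of it.
- remote: Black remote control with grey buttons and a red one, 120 x 42 x 22 mm, lying in the other half of the box. Origin: centre of its underside.
- tray: Fixed shallow black tray, 160 (x) x 220 (y) x 20 mm high, walls and floor 5 mm thick, open on top and empty. Origin: centre of its underside; z up.
- mug: Loose blue ceramic mug, 80 mm across, 90 mm high, behind the box and tray. Origin: centre of its underside.
- clock: Loose white alarm clock, 50 x 110 x 75 mm high, at the back. Origin: centre of its underside.
- carafe: Loose green glass carafe, 74 mm across, 170 mm high, at the back. Origin: centre of its underside.
- phone: Loose black phone, 150 (x) x 72 (y) x 9 mm, lying on the table at the left. Origin: centre of its underside.
- candle: Loose amber candle jar, 72 mm across, 85 mm high, at the right. Origin: centre of its underside.

How it is judged:
On the way, in this order (a step that is already met when the one before it is completed fails the run):
1. the lid stands open on its own, past its balance point, with the case still in the box (value of joint lid above 1.7 rad and contact force between lid and the fingers below 0.1 N and distance between case and box below 0.12 m), for 0.3 s.
2. the case has been lifted clear of the box (z of case in the frame of box above 0.062 m), for 0.1 s.
At the end, for the whole second after the job is handed in: The lid is open beyond 1.7 rad; the case lies on the tray's floor (underside within 5 mm of it, tilted less than 0.1 rad, centre within 60 mm in x and 90 mm in y of the tray's centre), right way up, released and at rest; the remote lies flat on the box's floor (value of joint lid above 1.7 rad and x of case in the frame of tray between -0.06 and 0.06 m and y of case in the frame of tray between -0.09 and 0.09 m and z of case in the frame of tray below 0.01 m and angle between case's own z axis and vertical below 0.1 rad and linear speed of case below 0.02 m/s and contact force between case and the fingers below 0.1 N and x of remote in the frame of box between -0.08 and 0.08 m and y of remote in the frame of box between -0.145 and 0.145 m and z of remote in the frame of box below 0.02 m and angle between remote's own z axis and vertical below 0.2 rad); the robot touches nothing.
It fails at once if a bystander (mug, clock, carafe, phone or candle jar) moved more than 30 mm or tipped (distance of any of mug, clock, carafe, phone, candle from where it was at the start of the episode above 0.03 m or angle between any of mug, clock, carafe, phone, candle's own z axis and vertical above 0.3 rad).
It also fails if it takes over 67 s, if anything falls off the work surface, if the arm or the gripper's body presses on something with over 40 N, if the wrist force passes 120 N, or if a joint passes its speed limit or range.

## Working session

There is one attempt and no reset: what is moved stays moved. The work goes in short steps, Python scripts to look and compute and a tool call to move; the robot and the scene stay as the last step left them, time stands still between calls to the robot, and variables do not carry over. Pictures are saved under pics/ and viewed, at most 10 in all, crops included, and the job is handed in when it is done.

Besides the shell and the picture viewer there is one more tool, called after ">>>" as name([rows], argument=value, ...), one row to a line, values as JSON. move_arm: Moves the arm, as the interface text tells. Shifts and turns lie within -1 to 1; 1 stands for 3 cm of shift or 0.12 rad of turn. Its arguments: {"type":"object","properties":{"increments":{"type":"array"},"gripper":{"type":"number"}},"required":["increments"]}

```bash
mkdir -p pics; python3 - <<'E'
from station import env
import cv2
for n in("scene","top"):
    i=env.read_camera(n); cv2.imwrite(f"pics/{n}0.png",i[:,:,::-1])
    print(n,env.camera_info(n))
o=env.observe();print(o['tool_rot'],o['tcp_pos'],o['t'])
E
```

```text
scene {'camera_matrix': array([[505.61038215,   0.        , 283.54047619],
       [  0.        , 505.61038215, 212.71262927],
       [  0.        ,   0.        ,   1.        ]]), 'k1': -0.09843457011152512, 'extrinsics': array([[ 0.46257471,  0.88654355,  0.008073  , -0.28314369],
       [-0.71371643,  0.36696531,  0.59661153,  0.34516702],
       [ 0.52595959, -0.28173925,  0.80248957, -1.80913891],
       [ 0.        ,  0.        ,  0.        ,  1.        ]])}
top {'camera_matrix': array([[497.43651553,   0.        , 274.56802918],
       [  0.        , 497.43651553, 211.80859823],
       [  0.        ,   0.        ,   1.        ]]), 'k1': -0.02528807005536311, 'extrinsics': array([[ 0.00322862, -0.99986171,  0.01631385, -0.01814532],
       [ 0.99560626,  0.00474073,  0.09351843, -0.62198444],
       [-0.09358284,  0.01594024,  0.99548388, -1.54483538],
       [ 0.        ,  0.        ,  0.        ,  1.        ]])}
[[-9.15999759e-01  4.01177856e-01 -8.77221605e-04]
 [ 4.01178810e-01  9.15997902e-01 -1.84573251e-03]
 [ 6.30661382e-05 -2.04261326e-03 -9.99997912e-01]] [0.27051421 0.61770892 0.23751444] 0.1
```

View pics/scene0.png

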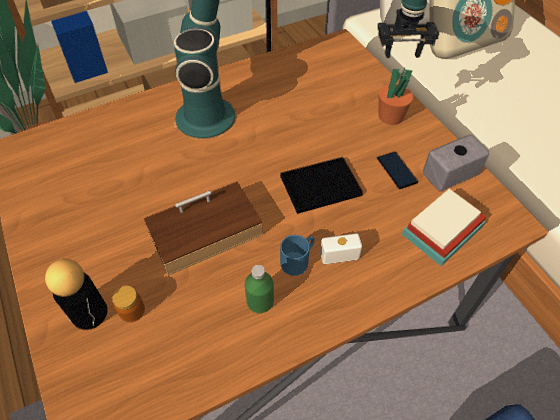

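View pics/top0.png

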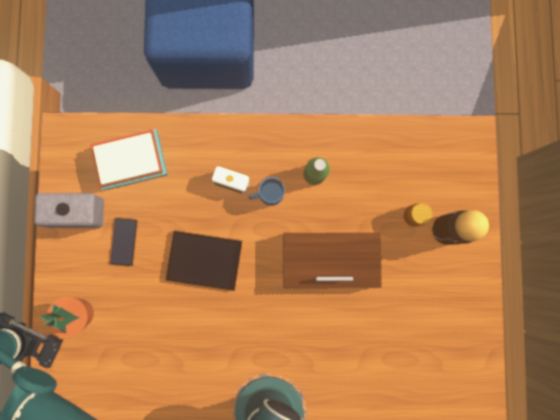

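The scene view shows the box with its handle at about (194,201) and the tray at (321,184). In the top view the lid is at cols 283–382, rows 234–288, the handle at (335,279) and the tray at (204,260). Box right, tray left.

```bash
cat > h.py <<'E'
import numpy as np, cv2
from station import env
def ray(n,p):
    c=env.camera_info(n);K=c["camera_matrix"];E=c["extrinsics"]
    u=cv2.undistortPoints(np.array([[p]],float),K,np.array([c["k1"],0,0,0.]))[0,0]
    d=E[:3,:3].T@np.array([u[0],-u[1],-1]);return -E[:3,:3].T@E[:3,3],d/np.linalg.norm(d)
def onz(n,p,z):
    o,d=ray(n,p);return o+d*(z-o[2])/d[2]
def tri(p,q):
    a,d=ray("scene",p);b,e=ray("top",q)
    s=np.linalg.lstsq(np.c_[d,-e],b-a,rcond=None)[0]
    P,Q=a+d*s[0],b+e*s[1];return (P+Q)/2,np.linalg.norm(P-Q)
def comp(m,win):   # biggest blob's rotated rect within window x0,y0,x1,y1
    w=np.zeros_like(m,np.uint8);x0,y0,x1,y1=win;w[y0:y1,x0:x1]=m[y0:y1,x0:x1]
    cs=cv2.findContours(w,cv2.RETR_EXTERNAL,cv2.CHAIN_APPROX_NONE)[0]
    c=max(cs,key=cv2.contourArea);return c,cv2.minAreaRect(c)
E
cat > m1.py <<'E'
from h import *
np.set_printoptions(precision=4,suppress=True)
S=cv2.imread("pics/scene0.png");T=cv2.imread("pics/top0.png")
hs=[]
for I,w in((S,(165,180,225,222)),(T,(305,270,365,288))):
    hsv=cv2.cvtColor(I,cv2.COLOR_BGR2HSV)
    m=((hsv[...,1]<90)&(hsv[...,2]>120)).astype(np.uint8)
    c,r=comp(m,w); b=cv2.boxPoints(r);print("handle",r); 
    l=b[np.argsort(b[:,0])];hs.append((l[:2].mean(0),l[2:].mean(0),np.array(r[0])))
for i in range(3): # ends: scene left<->top right? print both
    print("tri",tri(hs[0][i],hs[1][(1-i) if i<2 else 2]), tri(hs[0][i],hs[1][i]))
for i in range(3): print("onz",onz("top",hs[1][i],.105),onz("scene",hs[0][i],.105))
hsv=cv2.cvtColor(T,cv2.COLOR_BGR2HSV)
c,r=comp((hsv[...,2]<70).astype(np.uint8),(155,220,255,300))
print("tray",[onz("top",p,.02) for p in cv2.boxPoints(r)],onz("top",r[0],.02))
g=cv2.cvtColor(S,cv2.COLOR_BGR2GRAY)
c2,r2=comp((g<50).astype(np.uint8),(270,145,370,220)); q=cv2.approxPolyDP(c2,6,True)[:,0];print("tray scene",q,[onz("scene",p.astype(float),.02) for p in q])
c,r=comp((hsv[...,2]<140).astype(np.uint8),(275,225,392,300))
print("lid",r,[onz("top",p,.07) for p in cv2.boxPoints(r)],onz("top",r[0],.07))
E
python3 m1.py
```

```text
handle ((193.6905975341797, 201.42233276367188), (10.01551628112793, 38.07268524169922), 67.83365631103516)
handle ((334.5, 278.5), (5.0, 37.0), 90.0)
tri (array([ 0.4164, -0.2493,  0.0928]), np.float64(0.004267127225180838)) (array([ 0.3991, -0.1937,  0.0462]), np.float64(0.10218096981450629))
tri (array([ 0.416 , -0.1383,  0.0948]), np.float64(0.002732535788997633)) (array([ 0.4414, -0.1938,  0.1632]), np.float64(0.10015464447770986))
tri (array([ 0.4161, -0.194 ,  0.0935]), np.float64(0.0030025133251984034)) (array([ 0.4161, -0.194 ,  0.0935]), np.float64(0.0030025133251984034))
onz [ 0.4159 -0.1386  0.105 ] [ 0.4271 -0.2489  0.105 ]
onz [ 0.4161 -0.2492  0.105 ] [ 0.4248 -0.1393  0.105 ]
onz [ 0.416  -0.1939  0.105 ] [ 0.4259 -0.1946  0.105 ]Traceback (most recent call last):
  File "m1.py", line 14, in <module>
    c,r=comp((hsv[...,2]<70).astype(np.uint8),(155,220,255,300))
        ~~~~^^^^^^^^^^^^^^^^^^^^^^^^^^^^^^^^^^^^^^^^^^^^^^^^^^^^
  File "h.py", line 16, in comp
    c=max(cs,key=cv2.contourArea);return c,cv2.minAreaRect(c)
ValueError: max() iterable argument is empty
```

```bash
sed -i 's/(hsv\[...,2\]<70)/(cv2.cvtColor(T,cv2.COLOR_BGR2GRAY)<75)/; s/hsv\[...,2\]<140/cv2.cvtColor(T,cv2.COLOR_BGR2GRAY)<85/' m1.py; python3 - <<'E'
import cv2;T=cv2.imread("pics/top0.png");print(T[260,200],T[250,330],T[240,170-10],T[250,400],T[255:295:3,345].tolist())
E
python3 m1.py | tail -22
```

```text
[48 56 73] [ 49  83 135] [ 77 147 225] [ 57 103 161] [[47, 79, 130], [47, 78, 126], [48, 81, 132], [47, 79, 130], [48, 80, 130], [49, 83, 137], [51, 85, 139], [107, 126, 159], [170, 186, 205], [52, 81, 128], [46, 79, 126], [54, 98, 153], [58, 105, 164], [67, 126, 200]]
handle ((193.6905975341797, 201.42233276367188), (10.01551628112793, 38.07268524169922), 67.83365631103516)
handle ((334.5, 278.5), (5.0, 37.0), 90.0)
tri (array([ 0.4164, -0.2493,  0.0928]), np.float64(0.004267127225180838)) (array([ 0.3991, -0.1937,  0.0462]), np.float64(0.10218096981450629))
tri (array([ 0.416 , -0.1383,  0.0948]), np.float64(0.002732535788997633)) (array([ 0.4414, -0.1938,  0.1632]), np.float64(0.10015464447770986))
tri (array([ 0.4161, -0.194 ,  0.0935]), np.float64(0.0030025133251984034)) (array([ 0.4161, -0.194 ,  0.0935]), np.float64(0.0030025133251984034))
onz [ 0.4159 -0.1386  0.105 ] [ 0.4271 -0.2489  0.105 ]
onz [ 0.4161 -0.2492  0.105 ] [ 0.4248 -0.1393  0.105 ]
onz [ 0.416  -0.1939  0.105 ] [ 0.4259 -0.1946  0.105 ]
tray [array([0.4081, 0.325 , 0.02  ]), array([0.5596, 0.3056, 0.02  ]), array([0.5284, 0.091 , 0.02  ]), array([0.3773, 0.1123, 0.02  ])] [0.4681 0.2085 0.02  ]
tray scene [[342 157]
 [281 173]
 [297 213]
 [362 194]] [array([0.4087, 0.3243, 0.02  ]), array([0.3791, 0.1122, 0.02  ]), array([0.5435, 0.0816, 0.02  ]), array([0.5714, 0.2977, 0.02  ])]
lid ((317.546142578125, 281.0773620605469), (36.95383834838867, 5.692889213562012), 2.8624050617218018) [array([ 0.4008, -0.09  ,  0.07  ]), array([ 0.418 , -0.0909,  0.07  ]), array([ 0.4127, -0.2036,  0.07  ]), array([ 0.3954, -0.2026,  0.07  ])] [ 0.4067 -0.1467  0.07  ]
```

```bash
cat > m2.py <<'E'
from h import *
np.set_printoptions(precision=4,suppress=True)
T=cv2.imread("pics/top0.png")
m=(T[...,2]<147).astype(np.uint8);m=cv2.morphologyEx(m,cv2.MORPH_CLOSE,np.ones((9,9)))
m=cv2.morphologyEx(m,cv2.MORPH_OPEN,np.ones((7,7)))
c,r=comp(m,(275,225,392,300));print(r)
for p in cv2.boxPoints(r): print(p,onz("top",p,.07))
print(onz("top",r[0],.07))
E
python3 m2.py
```

```text
((331.0, 261.0), (54.0, 98.0), 90.0)
[282. 234.] [ 0.5499 -0.0381  0.07  ]
[380. 234.] [ 0.551  -0.3404  0.07  ]
[380. 288.] [ 0.386  -0.3378  0.07  ]
[282. 288.] [ 0.3856 -0.0384  0.07  ]
[ 0.4678 -0.1883  0.07  ]
```

>>> move_arm([
  [0,0,0,0.964],
  [0,0,0,0.964],
  [0,0,0,0.964],
  [0,0,0,0.964],
  [0,0,0,0.964],
  [0,0,0,0.964],
  [0,0,0,0.964],
  [0,0,0,0.964],
  [0,0,0,0.964],
  [0,0,0,0.964],
  [0,0,0,0],
], gripper=-0.2)

```text
t: 1.02
tcp_pos: [0.2707, 0.618, 0.238]
tool_rot: [[0.002, 1.0, -0.0], [1.0, -0.002, -0.001], [-0.001, -0.0, -1.0]]
wrist_force: [0.6, -0.4, -0.2]
grip_width: 0.6
gripper_force: 0.0
```

>>> move_arm([
  [-0.5,1,0,0],
  [-0.5,1,0,0],
  [-0.5,1,0,0],
  [-0.5,1,0,0],
  [-0.5,0.8,0,0],
  [-1,0,0,0],
  [-1,0,0,0],
  [-1,0,0,0],
  [-1,0,0,0],
  [-1,0,0,0],
  [-1,0,0,0],
  [-1,0,0,0],
])

```text
t: 2.02
tcp_pos: [0.4147, 0.3319, 0.2384]
tool_rot: [[-0.005, 1.0, -0.0], [1.0, 0.005, -0.0], [-0.0, -0.0, -1.0]]
wrist_force: [0.6, 0.0, -0.2]
grip_width: 0.601
gripper_force: 0.0
```

>>> move_arm([
  [-1,0,0,0],
  [-1,0,0,0],
  [-1,0,0,0],
  [-1,0,0,0],
  [-1,0,0,0],
  [-1,0,0,0],
  [-1,0,0,0],
  [-1,0,0,0],
  [-1,0,0,0],
  [-1,0,0,0],
  [-1,0,0,0],
  [-1,0,0,0],
])

```text
t: 3.02
tcp_pos: [0.4151, -0.0279, 0.2387]
tool_rot: [[-0.005, 1.0, 0.0], [1.0, 0.005, 0.0], [0.0, 0.0, -1.0]]
wrist_force: [0.3, -0.6, 0.4]
grip_width: 0.605
gripper_force: 0.0
```

>>> move_arm([
  [-1,0,0,0],
  [-1,0,0,0],
  [-1,0,0,0],
  [-1,0,0,0],
  [-1,0,0,0],
  [0,0,0,0],
  [0,0,0,0],
])

```text
t: 3.6
tcp_pos: [0.4153, -0.1775, 0.2384]
tool_rot: [[-0.0, 1.0, -0.001], [1.0, 0.0, 0.001], [0.001, -0.001, -1.0]]
wrist_force: [0.5, -0.1, -0.4]
grip_width: 0.598
gripper_force: 0.0
```

>>> move_arm([
  [-0.5,0,0.8,0],
  [0,0,0.8,0],
  [0,0,0.8,0],
  [0,0,0.8,0],
  [0,0,0.6,0],
  [0,0,0.6,0],
  [0,0,0.4,0],
  [0,0,0.2,0],
  [0,0,0,0],
  [0,0,0,0],
])

```text
t: 4.43
tcp_pos: [0.4159, -0.1908, 0.0889]
tool_rot: [[-0.003, 1.0, -0.0], [1.0, 0.003, 0.0], [0.0, -0.0, -1.0]]
wrist_force: [-0.0, 0.2, 0.6]
grip_width: 0.601
gripper_force: 0.0
```

```bash
python3 - <<'E'
from h import *
S=env.read_camera("scene")[:,:,::-1];T=env.read_camera("top")[:,:,::-1]
a=cv2.resize(S[130:290,110:310],None,fx=2,fy=2,interpolation=2);b=cv2.resize(T[200:360,250:450],None,fx=2,fy=2,interpolation=2)
cv2.imwrite("pics/c1.png",np.hstack([a,b]))
E
```

```text
(no output)
```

View pics/c1.png

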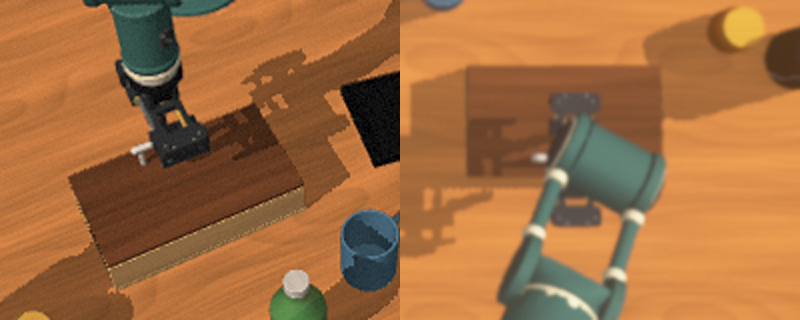

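The picture shows the fingers straddling the bar, whose end sticks out at (140,155) in the left crop. Closing the gripper.

>>> move_arm([
  [0,0,0,0],
  [0,0,0,0],
  [0,0,0,0],
  [0,0,0,0],
  [0,0,0,0],
  [0,0,0,0],
  [0,0,0,0],
  [0,0,0,0],
], gripper=1)

```text
t: 5.2
tcp_pos: [0.4149, -0.1916, 0.0886]
tool_rot: [[-0.002, 1.0, -0.002], [1.0, 0.002, 0.0], [0.0, -0.002, -1.0]]
wrist_force: [-3.9, -0.4, 2.9]
grip_width: 0.109
gripper_force: 30.0
```

```bash
python3 - <<'E'
import numpy as np
th=np.linspace(0,1.78,25);a=np.arctan2(.045,-.14)-th;r=np.hypot(.14,.045)
d=np.diff(np.c_[r*np.cos(a),-r*np.sin(a)],axis=0)/.03
for i in range(3):print([[0,round(x,2),round(z,2),0] for x,z in d[i*8:i*8+8]], round(th[i*8+8],2), r*np.cos(a[i*8+8])+.14,r*np.sin(a[i*8+8])-.045)
E
```

```text
[[0, np.float64(0.12), np.float64(-0.34), 0], [0, np.float64(0.15), np.float64(-0.33), 0], [0, np.float64(0.17), np.float64(-0.32), 0], [0, np.float64(0.2), np.float64(-0.31), 0], [0, np.float64(0.22), np.float64(-0.29), 0], [0, np.float64(0.24), np.float64(-0.27), 0], [0, np.float64(0.26), np.float64(-0.26), 0], [0, np.float64(0.28), np.float64(-0.24), 0]] 0.59 0.04908933368779057 0.07058655090740491
[[0, np.float64(0.29), np.float64(-0.21), 0], [0, np.float64(0.31), np.float64(-0.19), 0], [0, np.float64(0.32), np.float64(-0.17), 0], [0, np.float64(0.33), np.float64(-0.14), 0], [0, np.float64(0.34), np.float64(-0.12), 0], [0, np.float64(0.35), np.float64(-0.09), 0], [0, np.float64(0.36), np.float64(-0.07), 0], [0, np.float64(0.36), np.float64(-0.04), 0]] 1.19 0.12925529145954337 0.1016613488223146
[[0, np.float64(0.36), np.float64(-0.01), 0], [0, np.float64(0.36), np.float64(0.01), 0], [0, np.float64(0.36), np.float64(0.04), 0], [0, np.float64(0.36), np.float64(0.07), 0], [0, np.float64(0.35), np.float64(0.09), 0], [0, np.float64(0.34), np.float64(0.12), 0], [0, np.float64(0.33), np.float64(0.14), 0], [0, np.float64(0.32), np.float64(0.17), 0]] 1.78 0.21309418753159173 0.08260187988073099
```

>>> move_arm([
  [0,0.12,-0.34,0],
  [0,0.15,-0.33,0],
  [0,0.17,-0.32,0],
  [0,0.2,-0.31,0],
  [0,0.22,-0.29,0],
  [0,0.24,-0.27,0],
  [0,0.26,-0.26,0],
  [0,0.28,-0.24,0],
])

```text
t: 5.87
tcp_pos: [0.4632, -0.1913, 0.1613]
tool_rot: [[-0.002, 1.0, -0.005], [1.0, 0.002, 0.0], [0.001, -0.005, -1.0]]
wrist_force: [-12.4, -1.3, 7.5]
grip_width: 0.111
gripper_force: 30.0
```

>>> move_arm([
  [0,0.29,-0.21,0],
  [0,0.31,-0.19,0],
  [0,0.32,-0.17,0],
  [0,0.33,-0.14,0],
  [0,0.34,-0.12,0],
  [0,0.35,-0.09,0],
  [0,0.36,-0.07,0],
  [0,0.36,-0.04,0],
])

```text
t: 6.53
tcp_pos: [0.5464, -0.1911, 0.192]
tool_rot: [[-0.001, 1.0, 0.002], [1.0, 0.001, 0.0], [0.0, 0.002, -1.0]]
wrist_force: [-2.0, 0.5, 4.7]
grip_width: 0.11
gripper_force: 30.1
```

>>> move_arm([
  [0,0.36,-0.01,0],
  [0,0.36,0.01,0],
  [0,0.36,0.04,0],
  [0,0.36,0.07,0],
  [0,0.35,0.09,0],
  [0,0.34,0.12,0],
  [0,0.33,0.14,0],
  [0,0.32,0.17,0],
  [0,0,0,0],
])

```text
t: 7.28
tcp_pos: [0.6293, -0.1907, 0.1692]
tool_rot: [[-0.002, 1.0, -0.001], [1.0, 0.002, 0.001], [0.001, -0.001, -1.0]]
wrist_force: [-1.7, 4.2, -1.5]
grip_width: 0.107
gripper_force: 30.3
```

>>> move_arm([
  [0,0,0,0],
  [0,0,0,0],
  [0,0,0,0],
  [0,0,0,0],
  [0,0,0,0],
], gripper=0.54)

```text
t: 7.7
tcp_pos: [0.6284, -0.1919, 0.1724]
tool_rot: [[-0.001, 1.0, 0.002], [1.0, 0.001, -0.001], [-0.001, 0.002, -1.0]]
wrist_force: [-0.4, 0.2, -0.1]
grip_width: 0.226
gripper_force: 0.3
```

>>> move_arm([
  [0,0.12,0,0],
  [0,0,-0.3,0],
  [0,0,-0.4,0],
  [0,0,-0.6,0],
  [0,0,-1,0],
  [0,0,-1,0],
  [0,0,-1,0],
  [0,0,0,0],
  [0,0,0,0],
  [0,0,0,0],
  [0,0,0,0],
  [0,0,0,0],
])

```text
t: 8.7
tcp_pos: [0.6308, -0.1909, 0.2985]
tool_rot: [[-0.001, 1.0, -0.003], [1.0, 0.001, 0.001], [0.001, -0.003, -1.0]]
wrist_force: [0.6, -0.1, -0.1]
grip_width: 0.226
gripper_force: 0.0
```

>>> move_arm([
  [0.8,-0.5,0,0],
  [1,-0.5,0,0],
  [1,-0.5,0,0],
  [1,-0.5,0,0],
  [1,-0.5,0,0],
  [1,-0.5,0,0],
  [1,-0.5,0,0],
  [1,-0.5,0,0],
  [1,-0.5,0,0],
  [1,-0.5,0,0],
  [1,0,0,0],
  [1,0,0,0],
], gripper=-0.55)

```text
t: 9.7
tcp_pos: [0.4797, 0.1637, 0.2994]
tool_rot: [[-0.001, 1.0, -0.002], [1.0, 0.001, -0.001], [-0.001, -0.002, -1.0]]
wrist_force: [0.3, -0.9, 0.2]
grip_width: 0.776
gripper_force: 0.0
```

```bash
python3 - <<'E'
from h import *
S=env.read_camera("scene")[:,:,::-1];T=env.read_camera("top")[:,:,::-1]
cv2.imwrite("pics/s2.png",S);cv2.imwrite("pics/t2.png",T)
a=cv2.resize(S[130:290,110:310],None,fx=2,fy=2,interpolation=2);b=cv2.resize(T[180:340,250:450],None,fx=2,fy=2,interpolation=2)
cv2.imwrite("pics/c2.png",np.hstack([a,b]))
E
```

```text
(no output)
```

View pics/c2.png

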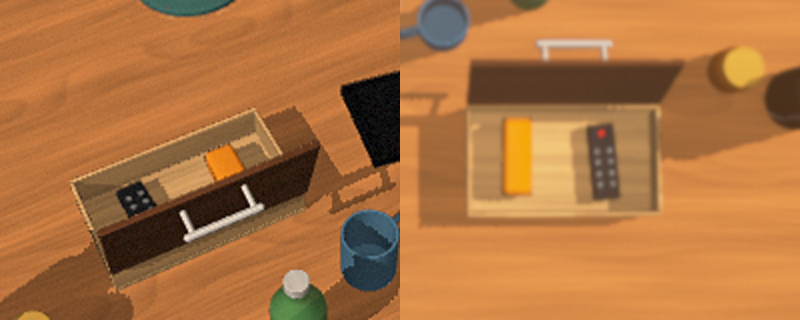

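The lid stands open. The case is at about (517,156) in the right-hand top crop, on the left (+y) half, and the remote is at (603,160).

```bash
cat > m3.py <<'E'
from h import *
np.set_printoptions(precision=4,suppress=True)
P={}
for n,w in(("s2",(190,190,260,235)),("t2",(290,230,330,285))):
    I=cv2.imread(f"pics/{n}.png");h=cv2.cvtColor(I,cv2.COLOR_BGR2HSV)
    m=((h[...,0]>8)&(h[...,0]<28)&(h[...,1]>195)&(h[...,2]>180)).astype(np.uint8)
    c,r=comp(m,w);print(n,r,cv2.contourArea(c));P[n]=(c[:,0].astype(float),r)
b=cv2.boxPoints(P["t2"][1]);b=b[np.argsort(b[:,1])]
for z in(.046,):
    print([onz("top",p,z) for p in b],onz("top",P["t2"][1][0],z))
low=b[2:];low=low[np.argsort(low[:,0])]   # near (-x) corners, left(+y), right(-y)
c=P["s2"][0];print(cv2.approxPolyDP(c.astype(np.int32).reshape(-1,1,2),2.5,True)[:,0].tolist())
top=lambda k:c[np.argmin(k)]
A=top(c[:,1]-.3*c[:,0]);B=top(c[:,0]+c[:,1]);print("scene corners",A,B,low)
print(tri(A,low[0]),tri(B,low[1]))
E
python3 m3.py
```

```text
s2 ((221.0000457763672, 211.00003051757812), (15.205260276794434, 15.20526123046875), 63.43495178222656) 187.5
t2 ((308.5, 257.5), (37.0, 13.0), 90.0) 438.0
[array([ 0.5357, -0.1012,  0.046 ]), array([ 0.5359, -0.1418,  0.046 ]), array([ 0.4213, -0.1414,  0.046 ]), array([ 0.4212, -0.101 ,  0.046 ])] [ 0.4783 -0.1213  0.046 ]
[[224, 203], [213, 207], [218, 219], [231, 214]]
scene corners [224. 203.] [214. 206.] [[302. 276.]
 [315. 276.]]
(array([ 0.4205, -0.1026,  0.0369]), np.float64(0.0020561537838866347)) (array([ 0.4222, -0.1391,  0.0458]), np.float64(0.004990480983871935))
```

>>> move_arm([
  [-0.8,0,0,0],
  [-1,0,0,0],
  [-1,0,0,0],
  [-1,0,0,0],
  [-1,0,0,0],
  [-1,0,0,0],
  [-1,0,0,0],
  [-1,0,0,0],
  [-1,0,0,0],
  [-0.65,0,0,0],
  [0,0,0,0],
])

```text
t: 10.72
tcp_pos: [0.4806, -0.1248, 0.2993]
tool_rot: [[0.003, 1.0, -0.002], [1.0, -0.003, -0.001], [-0.001, -0.002, -1.0]]
wrist_force: [0.2, 0.1, 0.1]
grip_width: 0.777
gripper_force: 0.0
```

>>> move_arm([
  [0,0,0,1],
  [0,0,0,1],
  [0,0,0,1],
  [0,0,0,1],
  [0,0,0,1],
  [0,0,0,1],
  [0,0,0,1],
  [0,0,0,1],
  [0,0,0,1],
  [0,0,0,1],
  [0,0,0,1],
  [0,0,0,1],
])

```text
t: 11.72
tcp_pos: [0.481, -0.1204, 0.2996]
tool_rot: [[0.992, 0.126, -0.002], [0.126, -0.992, 0.001], [-0.002, -0.001, -1.0]]
wrist_force: [-0.5, 0.7, -0.4]
grip_width: 0.774
gripper_force: 0.0
```

>>> move_arm([
  [0,0,0,1],
  [0,0,0,0.1],
  [0,0,0.8,0],
  [0,0,0.8,0],
  [0,0,0.8,0],
  [0,0,0.8,0],
  [0,0,0.8,0],
  [0,0,0.8,0],
  [0,0,0,0],
  [0,0,0,0],
])

```text
t: 12.55
tcp_pos: [0.4801, -0.1203, 0.1549]
tool_rot: [[1.0, 0.002, -0.004], [0.002, -1.0, 0.001], [-0.004, -0.001, -1.0]]
wrist_force: [0.3, 0.3, 0.2]
grip_width: 0.772
gripper_force: 0.0
```

>>> move_arm([
  [0,0,0.7,0],
  [0,0,0.7,0],
  [0,0,0.7,0],
  [0,0,0.7,0],
  [0,0,0.6,0],
  [0,0,0.5,0],
  [0,0,0.4,0],
  [0,0,0.35,0],
  [0,0,0,0],
  [0,0,0,0],
])

```text
t: 13.38
tcp_pos: [0.4824, -0.1211, 0.0178]
tool_rot: [[1.0, 0.001, 0.001], [0.001, -1.0, -0.0], [0.001, 0.0, -1.0]]
wrist_force: [0.2, 0.5, 0.9]
grip_width: 0.778
gripper_force: 0.0
```

>>> move_arm([
  [-0.1,0,0.13,0],
  [0,0,0,0],
  [0,0,0,0],
])

```text
t: 13.63
tcp_pos: [0.4789, -0.1211, 0.0137]
tool_rot: [[1.0, 0.0, 0.001], [0.0, -1.0, -0.0], [0.001, 0.0, -1.0]]
wrist_force: [-1.1, 1.0, 0.5]
grip_width: 0.779
gripper_force: 0.0
```

>>> move_arm([
  [0,0,0,0],
  [0,0,0,0],
  [0,0,0,0],
  [0,0,0,0],
  [0,0,0,0],
  [0,0,0,0],
  [0,0,0,0],
  [0,0,0,0],
], gripper=1)

```text
t: 14.3
tcp_pos: [0.4789, -0.121, 0.0133]
tool_rot: [[1.0, 0.0, 0.0], [0.0, -1.0, -0.0], [0.0, 0.0, -1.0]]
wrist_force: [-1.1, 0.2, 3.1]
grip_width: 0.523
gripper_force: 30.0
```

>>> move_arm([
  [0,0,-0.3,0],
  [0,0,-0.5,0],
  [0,0,-0.7,0],
  [0,0,-0.8,0],
  [0,0,-0.8,0],
  [0,0,-0.8,0],
  [0,0,-0.8,0],
  [0,0,-0.5,0],
  [0,0,0,0],
  [0,0,0,0],
])

```text
t: 15.13
tcp_pos: [0.4791, -0.121, 0.1699]
tool_rot: [[1.0, 0.0, 0.002], [0.0, -1.0, -0.001], [0.002, 0.001, -1.0]]
wrist_force: [-0.1, 0.4, -1.6]
grip_width: 0.518
gripper_force: 30.0
```

>>> move_arm([
  [0,-0.5,0,0],
  [0,-0.9,0,0],
  [0,-1,0,0],
  [0,-1,0,0],
  [0,-1,0,0],
  [0,-1,0,0],
  [0,-1,0,0],
  [0,-1,0,0],
  [-0.2,-1,0,0],
  [-0.1,-1,0,0],
  [0,-0.9,0,0],
  [0,-0.6,0,0],
])

```text
t: 16.13
tcp_pos: [0.4677, 0.2078, 0.1667]
tool_rot: [[1.0, 0.001, -0.004], [0.001, -1.0, -0.001], [-0.004, 0.001, -1.0]]
wrist_force: [0.0, -0.0, -1.1]
grip_width: 0.519
gripper_force: 30.0
```

>>> move_arm([
  [0,0,0,0.6],
  [0,0,0,0.6],
  [0,0,0.8,0],
  [0,0,0.8,0],
  [0,0,0.8,0],
  [0,0,0.5,0],
  [0,0,0,0],
  [0,0,0,0],
])

```text
t: 16.8
tcp_pos: [0.4674, 0.2052, 0.0795]
tool_rot: [[0.99, -0.143, -0.005], [-0.143, -0.99, -0.002], [-0.005, 0.003, -1.0]]
wrist_force: [0.0, -0.9, -0.6]
grip_width: 0.522
gripper_force: 30.0
```

```bash
python3 - <<'E'
from h import *
S=env.read_camera("scene")[:,:,::-1];T=env.read_camera("top")[:,:,::-1]
a=cv2.resize(S[90:250,210:410],None,fx=2,fy=2,interpolation=2);b=cv2.resize(T[180:340,110:310],None,fx=2,fy=2,interpolation=2)
cv2.imwrite("pics/c3.png",np.hstack([a,b]))
E
```

```text
(no output)
```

View pics/c3.png

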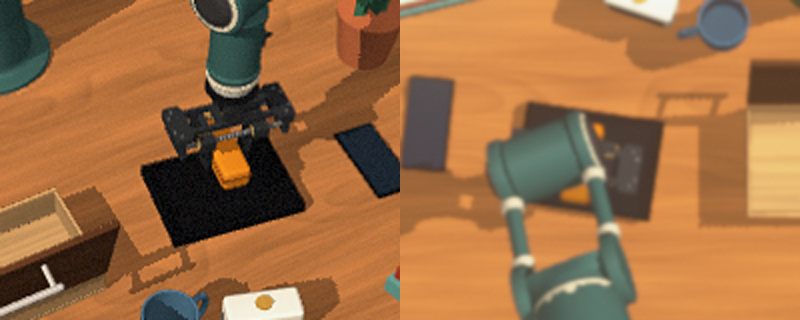

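The case is held level over the middle of the tray (about (232,170) in the left crop). Lowering.

>>> move_arm([
  [0.15,0,0.5,0],
  [0,0,0.5,0],
  [0,0,0.4,0],
  [0,0,0.3,0],
  [0,0,0.2,0],
  [0,0,0.15,0],
  [0,0,0.1,0],
  [0,0,0,0],
  [0,0,0,0],
  [0,0,0,0],
])

```text
t: 17.73
tcp_pos: [0.4746, 0.2056, 0.0181]
tool_rot: [[0.99, -0.143, 0.001], [-0.143, -0.99, 0.0], [0.001, -0.0, -1.0]]
wrist_force: [0.4, 0.8, -0.6]
grip_width: 0.515
gripper_force: 30.0
```

>>> move_arm([
  [0,0,0.07,0],
  [0,0,0.07,0],
  [0,0,0.06,0],
  [0,0,0,0],
  [0,0,0,0],
  [0,0,0,0],
])

```text
t: 18.23
tcp_pos: [0.4744, 0.2055, 0.0123]
tool_rot: [[0.99, -0.143, 0.0], [-0.143, -0.99, 0.0], [0.0, -0.0, -1.0]]
wrist_force: [-1.4, -1.0, 4.8]
grip_width: 0.517
gripper_force: 30.0
```

Contact with the floor (4.8 N up). Release, then rise and move clear.

>>> move_arm([
  [0,0,0,0],
  [0,0,0,0],
  [0,0,0,0],
  [0,0,0,0],
  [0,0,0,0],
  [0,0,0,0],
], gripper=-0.5)

```text
t: 18.73
tcp_pos: [0.4741, 0.2053, 0.0115]
tool_rot: [[0.99, -0.143, -0.0], [-0.143, -0.99, -0.0], [-0.0, 0.0, -1.0]]
wrist_force: [-0.5, 1.6, 0.5]
grip_width: 0.751
gripper_force: 0.0
```

>>> move_arm([
  [0,0,-0.3,0],
  [0,0,-0.6,0],
  [0,0,-1,0],
  [0,0,-1,0],
  [0,0,-1,0],
  [0,0,-1,0],
  [0,0,-1,0],
  [0,0,-1,0],
  [0,-0.8,-1,0],
  [0,-0.8,0,0],
  [0,-0.8,0,0],
  [0,-0.8,0,0],
])

```text
t: 19.73
tcp_pos: [0.4884, 0.3015, 0.2508]
tool_rot: [[0.99, -0.144, 0.003], [-0.144, -0.99, 0.001], [0.002, -0.002, -1.0]]
wrist_force: [-0.5, -0.3, -0.4]
grip_width: 0.748
gripper_force: 0.0
```

>>> move_arm([
  [0,-1,0,0],
  [0,-1,0,0],
  [0,-1,0,0],
  [0,-1,0,0],
  [0,0,0,0],
  [0,0,0,0],
  [0,0,0,0],
  [0,0,0,0],
  [0,0,0,0],
  [0,0,0,0],
])

```text
t: 20.57
tcp_pos: [0.5052, 0.4181, 0.249]
tool_rot: [[0.989, -0.145, 0.0], [-0.145, -0.989, 0.0], [0.0, -0.0, -1.0]]
wrist_force: [-0.2, 0.5, 0.6]
grip_width: 0.75
gripper_force: 0.0
```

```bash
python3 - <<'E'
from h import *
S=env.read_camera("scene")[:,:,::-1];T=env.read_camera("top")[:,:,::-1]
a=cv2.resize(S[120:320,110:410],None,fx=1.33,fy=1.33,interpolation=2);b=cv2.resize(T[150:350,110:410],None,fx=1.33,fy=1.33,interpolation=2)
cv2.imwrite("pics/c4.png",np.hstack([a,b]))
E
```

```text
(no output)
```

View pics/c4.png

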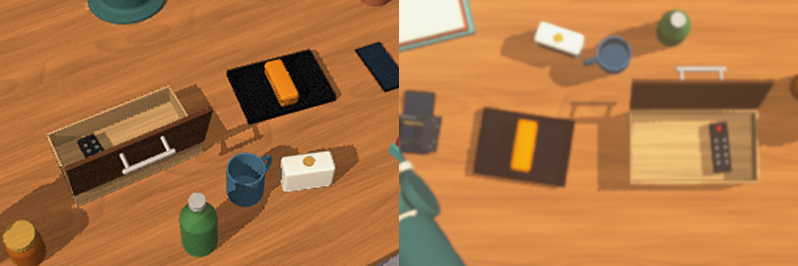

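The case lies in the middle of the tray ((524,146) in the top crop), the lid is open and the remote is still in the box at (720,147). The bystanders in view have not moved. Handing in.

```bash
python3 -c "
from station import env
print(env.hand_in())"
```

```text
the job is handed in; nothing more can be done
None
```

The job is handed in, with no verdict shown: in the last pictures the lid stands open, the case lies released in the tray, the remote is still in the box, and nothing else in view has moved.

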